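Funnel in the jar, then hold out the lock of the can tipper

TASK

We are about to decant the can in the bench tipper. Set the funnel from the old tin upright and fully home in the mouth of the open jar that stands under the can's lip, and let go of it, leaving the jar where it stands. Then pull the tipper's spring-loaded index plunger out as far as it goes and finish while still holding it out, so that I can tip the can; do not tip the can yourself, and leave the closed jar, the can lid and the wooden panel alone.

Things in the scene. Friction and masses are not known exactly. Their poses are not given: they have to be found in the camera images.
- tipper: Bench can tipper, grey steel, fixed. Origin: underside of its base plate (325 x 170 x 8 mm, local x -192 to +132 mm), under the can's centre line; z up. Upright plates 8 mm thick, 70 mm wide, 240 mm high at local x -102 and +102 mm. The index plunger sits on the outer (-x) face of the -x upright, level, along local x, at y 0, height 219 mm: hexagon nut, then a 20 mm barrel ending at x -136 mm.
- can_lip (a point): Middle of the open top of the metal 2.5 litre can (150 mm across, 168 mm high) that hangs between the uprights in a cradle on a level axle along local x, 185 mm high. The top is 261 mm above the bench. It tips towards the tipper's local -y, where the open jar stands. The cradle's tipping bar runs outside the +x upright (x 116 mm) to y +190 mm, at 185 to 240 mm height.
- knob (a point): Centre of the plunger's round black pull knob: 27 mm in diameter, 26 mm long, axis along the tipper's local x, 219 mm above the bench. At rest it lies at tipper-local x -153 mm, y 0, with 4 mm between it and the barrel; the upright's face is 47 mm from the knob's centre. It moves with the plunger; its axes are the tipper's. Free space above and beside it.
- plunger (a joint): How far the plunger is pulled out, m, along the tipper's local -x (away from the can): 0 = its 10 mm pin seated in the cradle's index plate, 0.015 = at its stop (the pin leaves the hole at 0.008). A spring pulls it back in with about 8 N at 0 and 14 N at the stop; there is no catch, it snaps back when let go.
- cradle (a joint): Angle of the cradle with the can, rad: 0 = can upright, positive = tipped towards the jar. The seated pin locks it (0.01 rad of play); with the pin out it swings on its axle when pushed.
- jar_mouth (a point): Centre of the mouth, at rim level, of the open jar: amber glass, loose, about 380 g, 105 mm high, body 84 mm in diameter, neck 68 mm outside and 60 mm inside diameter. It stands on the bench about 157 mm from the can's centre line on the tipper's local -y side, under the can's lip. z up.
- funnel_center (a point): Grey plastic funnel, about 90 g, 105 mm high: this point is on its axis half-way up; z towards the wide mouth, x towards the handle. Spout 45 mm long, 18 mm (tip) to 22 mm in diameter, then a cone that widens evenly to 110 mm at the rim. It starts upright in the old tin, resting on its cone. Fully home in the jar, its cone rests on the jar's rim and this point is 18 mm below rim level.
- funnel_grip (a point): Middle of the level top bar of the funnel's jug-type handle, 73 mm from the funnel's axis along its x and 44.5 mm above funnel_center; axes as the funnel's. The bar runs along x from the rim to 93 mm from the axis, 10 mm thick (y), 16 mm high. At the outer end an upright 10 mm bar goes down 45 mm, and a lower bar returns to the cone.
- tin: The old empty tin that holds the funnel at the start: 77 mm in diameter, 92 mm high, 250 g, loose. Origin: centre of its underside.
- closed_jar: Bystander: amber jar with its metal lid on, 80 mm in diameter, 105 mm high. Origin: centre of its underside.
- can_lid: Bystander: the can's stained metal lid lying flat, 146 mm in diameter, 7 mm thick. Origin: centre of its underside.
- panel: Bystander: stained wooden panel lying flat, 300 x 130 x 18 mm (x, y, z). Origin: centre of its underside.

How it is judged (in metres and radians):
On the way, in this order (a step that is already met when the one before it is completed fails the run):
1. the funnel sits upright and fully home in the open jar and is let go (horizontal distance between funnel_center and jar_mouth below 0.008 m and z of funnel_center in the frame of jar_mouth below -0.012 m and angle between funnel_center's own z axis and vertical below 0.12 rad and contact force between the fingers and funnel below 0.1 N), for 0.2 s.
2. the plunger is pulled out and held (value of joint plunger above 0.0125 m and contact force between the fingers and plunger above 2 N), for 0.3 s.
At the end, for the whole second after the job is handed in: Fingers hold the plunger at least 12.5 mm out; the funnel, untouched, is in the open jar within 8 mm of the mouth's middle, upright within 0.12 rad, its middle 12 mm or more below the rim; the jar is within 20 mm of its start; the can is upright within 0.05 rad (all of step 2 and horizontal distance between funnel_center and jar_mouth below 0.008 m and z of funnel_center in the frame of jar_mouth below -0.012 m and angle between funnel_center's own z axis and vertical below 0.12 rad and contact force between the arm and funnel below 0.1 N and distance of jar_mouth from where it was at the start of the episode below 0.02 m and value of joint cradle between -0.05 and 0.05 rad); the arm keeps its last pose, push and grip.
It fails at once if the can is tipped by more than 0.15 rad (value of joint cradle above 0.15 rad or value of joint cradle below -0.15 rad).
It fails at once if the closed jar, the can lid or the panel is moved more than 20 mm (distance of any of closed_jar, can_lid, panel from where it was at the start of the episode above 0.02 m).
It also fails if it takes over 53 s, if anything falls off the work surface, if the arm or the gripper's body presses on something with over 40 N, if the wrist force passes 120 N, or if a joint passes its speed limit or range.

ROBOT

A 7-joint arm with a two-finger parallel gripper is mounted at the origin on the work surface. World frame = base frame: x ahead of the robot, y to its left, z up, the work surface at z = 0. Lengths are in mm, angles in rad, forces in N, time in s.
With the tool pointing down it reaches from about 425 to 950 mm from the base axis. Payload 4.7 kg.
Tool frame: the origin (TCP) lies at the centre of the arm's flange, where the gripper is bolted on; the fingertips stand 173 mm ahead of it and the grasp point (between the pads) lies 155 mm ahead of it (ctrl.pinch_z is the distance from the TCP to the grasp point, in mm); z points along the fingers, y is the line along which they close (so a half turn about z gives the same grasp; the last joint's range is limited). The gripper opens to 85 mm and grips with 20 to 120 N. Pads are 22 mm wide; open, the fingers measure 114 mm over their backs; the gripper's body (76 mm by 85 mm) begins 54 mm behind the grasp point. The pads swing forward as they close: fully open they stand 13 mm farther back than shut.
Start: joints at [-1.289, 0.469, -0.049, 1.532, 0.024, 1.141, -0.082], TCP at [206.391, 642.677, 404.735] pointing down, gripper open.
Joint ranges: [-2.59, 2.59], [-0.33, 1.99], [-1.39, 1.29], [0.1, 2.45], [-1.04, 4.18], [0.21, 1.99], [-2.66, 2.66]. Speed limits (rad/s): [2.57, 2.57, 3.14, 3.14, 3.14, 3.14, 3.14].

INTERFACE

Orientations are given as a 3x3 rotation matrix whose columns are the frame's x, y, z axes.
In Python, from workcell import status, cams, close_job, ctrl gives the robot as it stands.
- The arm moves only by the tool move_arm, never from a script. Its argument "increments" is a list of rows, each a list of 7 numbers: the turn, a rotation vector about the world's x, y, z in degrees, then the shift along the world's x, y, z in m, then the opening in per cent of the stroke, from 0 (shut) to 100 (fully open). A call has 1 to 10 rows; each row is the pose to reach, as a shift and turn from the pose commanded when the call began; what a row does not reach only later rows make up. A row lasts 1/8 s, in which the tool goes at most 62.5 mm and 10.7 degrees, less where a joint would pass 70% of its speed; a pose out of reach is approached as far as the arm can. A call with a gripper value outside its range is refused whole. The fingers move at their own pace and stop on an object; the grip force is fixed at half the most. Time passes only in rows, so rows that repeat a pose let the fingers close. It gives the time, the measured TCP pose, the force, the opening and the grip force at its end, in the units of the state.
- status.observe(): the state, without advancing time (a new reading comes with each control period).
- cams.get_image(name): name is "scene" or "top" or "wrist"; returns a dict with "image" (384x512x3 uint8, red, green, blue), "K" (3x3 intrinsics, pixels), "origin" and "attitude" of the camera in the world. Camera axes: x right, y up, looking along -z (the intrinsics and any distortion apply to the point x, -y, -z); pixel columns grow to the right and rows downward; lengths in mm; the calibration is good to about 2 mm. The wrist camera is an equidistant fisheye: a pixel r from the principal point sees the ray r / f radians off the axis. A picture is of the moment at which its call begins. There is no depth.
- close_job(): hands the job in; it is judged then, once.
Trained networks look in the newest picture that a camera, given by its name, has taken for a name from the list of things; names that differ only in an ending like _2 or _b are one class to them, and where a whole thing is asked for, a point or a joint stands for the part that bears it (a point fixed in the world has none). Each returns a list of dicts, best first, with "score" (0 to 1); they miss things now and then, are a little off and sometimes report something else, mostly with a low value. They report only what shows in the picture. A call takes as long as a camera call.
- cams.find_in(thing, camera): "xyz" ([x, y, z] in mm, in the coordinates of the camera as it stood for that picture, good to about 4 mm: the middle of the surface that is visible of it).
- cams.masks_of(thing, camera): "mask" (384x512 bool, what is visible of it).
The state is a dict: "time_s": time; "joints": joint angles; "joint_vel": joint speeds; "joint_torque": joint torques, N m; "tool_pos": TCP position; "eef_rot": TCP orientation; "contact_force": force on the tool from outside, world axes, zero at the start; "torque": the same for the moment, N m; "grip_width": finger opening in mm; "finger_force": force on a finger pad.
Only numpy, scipy, OpenCV 4.12 (cv2) and the standard library are available. Lean on these libraries where they do the work, as an engineer would, in place of code of your own. Each camera call takes 0.05 s, during which the arm holds its last target. There are 200 camera calls.

## Working session

There is one attempt and no reset: what is moved stays moved. The work goes in short steps, Python scripts to look and compute and a tool call to move; the robot and the scene stay as the last step left them, time stands still between calls to the robot, and variables do not carry over. Pictures are saved under pics/ and viewed, at most 13 in all, crops included, and the job is handed in when it is done.

Besides the shell and the picture viewer there is one more tool, called after ">>>" as name([rows], argument=value, ...), one row to a line, values as JSON. move_arm: Moves the arm, as the interface text tells. Its arguments: {"type":"object","properties":{"increments":{"type":"array"}},"required":["increments"]}

```bash
mkdir -p pics; cat > h.py <<'E'
import numpy as np,cv2
from workcell import status,cams,close_job,ctrl
def img(n,save=None):
    d=cams.get_image(n)
    if save: cv2.imwrite('pics/'+save,cv2.cvtColor(d['image'],cv2.COLOR_RGB2BGR))
    return d
def w(d,p): return np.array(d['attitude'])@np.array(p)+np.array(d['origin'])
def proj(d,P):
    c=np.array(d['attitude']).T@(np.array(P)-np.array(d['origin']));K=np.array(d['K'])
    return K[0,0]*c[0]/-c[2]+K[0,2],K[1,1]*-c[1]/-c[2]+K[1,2]
def ray(d,u,v):
    K=np.array(d['K']);r=np.array([(u-K[0,2])/K[0,0],-(v-K[1,2])/K[1,1],-1])
    return np.array(d['attitude'])@r
def onz(d,u,v,z):
    r=ray(d,u,v);o=np.array(d['origin']);return o+r*(z-o[2])/r[2]
E
python3 - <<'E'
from h import *
print(status.observe())
for n in('scene','top'):
    d=img(n,n+'1.png');print(n,d['origin'],np.round(d['attitude'],3).tolist(),np.round(d['K'],1).tolist())
    for t in['tipper','can_lip','knob','jar_mouth','funnel_center','funnel_grip','tin','closed_jar','can_lid','panel']:
        print(t,[(round(r['score'],2),np.round(w(d,r['xyz'])).tolist()) for r in cams.find_in(t,n)[:2]])
E
```

```text
{'time_s': 0.0, 'joints': array([-1.28889264,  0.46946398, -0.04859148,  1.53369425,  0.02408217,
        1.14101561, -0.08230938]), 'joint_vel': array([-7.69146167e-04, -3.47374573e-05, -9.14234549e-05, -1.30483213e-03,
        1.16927314e-04,  7.41282310e-04,  6.27730912e-04]), 'joint_torque': array([ 8.90469164e-05, -5.10310435e+01, -4.69223026e-02, -2.37700832e+01,
        1.05715444e-02,  7.57490488e-03,  9.71780054e-06]), 'tool_pos': array([206.33399604, 642.43333109, 403.64573963]), 'eef_rot': array([[-9.52091691e-01,  3.05812206e-01, -5.53480732e-04],
       [ 3.05812701e-01,  9.52089761e-01, -1.91803754e-03],
       [-5.95959527e-05, -1.99540904e-03, -9.99998007e-01]]), 'contact_force': array([-0.55892676,  0.35144612, -1.34067768]), 'torque': array([-0.01967054, -0.018511  , -0.01016539]), 'finger_force': 0.0, 'grip_width': 85.32188332568306}
scene [1439.91834796  740.62648449 1224.29685211] [[-0.596, -0.566, 0.57], [0.803, -0.406, 0.436], [-0.015, 0.717, 0.697]] [[471.4, 0.0, 261.4], [0.0, 471.4, 202.7], [0.0, 0.0, 1.0]]
tipper [(0.7, [651.0, 185.0, 153.0])]
can_lip [(0.91
[... 291 characters left out ...]
8.0, -252.0, 7.0])]
panel [(0.69, [434.0, 446.0, 18.0])]
top [ 459.67066176   68.69252285 1332.9624163 ] [[0.002, 0.995, -0.096], [-1.0, 0.001, -0.003], [-0.002, 0.096, 0.995]] [[355.2, 0.0, 253.5], [0.0, 355.2, 191.3], [0.0, 0.0, 1.0]]
tipper [(0.82, [616.0, 169.0, 98.0])]
can_lip [(0.91, [658.0, 169.0, 132.0])]
knob [(0.4, [486.0, 201.0, 229.0])]
jar_mouth [(0.92, [577.0, 7.0, 30.0]), (0.67, [459.0, -134.0, 102.0])]
funnel_center [(0.75, [581.0, -320.0, 102.0])]
funnel_grip []
tin [(0.64, [564.0, -271.0, 20.0])]
closed_jar [(0.72, [460.0, -132.0, 102.0])]
can_lid [(0.86, [706.0, -251.0, 8.0]), (0.6, [581.0, -317.0, 103.0])]
panel [(0.6, [655.0, 170.0, 131.0]), (0.56, [413.0, 434.0, 15.0])]
```

View pics/scene1.png

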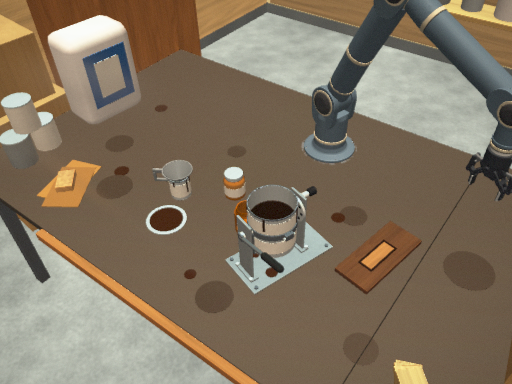

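View pics/top1.png

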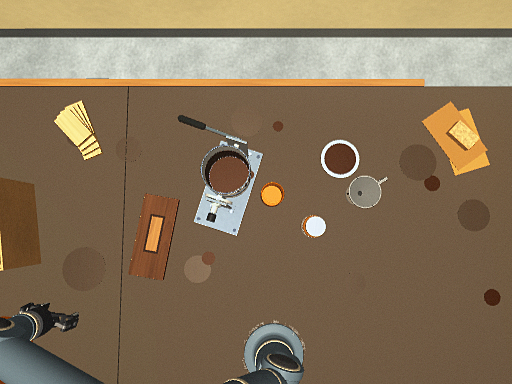

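The scene view shows the funnel at (176,178), the jar partly hidden at (243,210) and the knob at (311,190). The top view shows the funnel at (364,192) with its handle to (386,180), the jar at (272,195) and the knob at about (211,217).

```bash
python3 - <<'E'
from h import *
a=cv2.imread('pics/top1.png')
c1=cv2.resize(a[130:245,180:300],None,fx=4.9,fy=4.9,interpolation=cv2.INTER_CUBIC)
c2=cv2.resize(a[165:220,335:395],None,fx=3.4,fy=3.4,interpolation=cv2.INTER_CUBIC)
o=np.zeros((564,800,3),np.uint8);o[:c1.shape[0],:c1.shape[1]]=c1;o[:c2.shape[0],590:590+c2.shape[1]]=c2
cv2.imwrite('pics/crop1.png',o);print(c1.shape,c2.shape)
E
```

```text
(564, 588, 3) (187, 204, 3)
```

View pics/crop1.png

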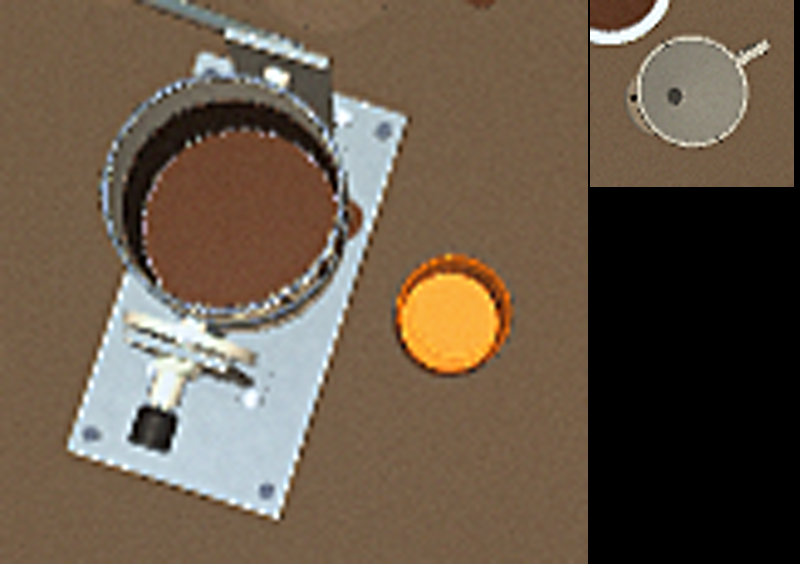

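```bash
python3 - <<'E'
from h import *
d=img('top')
f=lambda x,y,z:onz(d,180+(x+.5)/4.9-.5,130+(y+.5)/4.9-.5,z)[:2]
A,B,C=f(68,449,8),f(280,518,8),f(407,118,8)
print(A,B,C,np.linalg.norm(A-B),np.linalg.norm(C-B))
ux=(C-B)/np.linalg.norm(C-B);uy=np.array([-ux[1],ux[0]]);print('yaw',np.degrees(np.arctan2(ux[1],ux[0])),np.degrees(np.arctan2(*(A-B)[::-1]))-90)
o1=(A+B)/2+192*ux
k=f(152,428,219);o2=k+153*ux
lip=f(226,200,261)
print('origin',o1,o2,lip,'knob',k)
for z in (80,105): print('jar',f(453,315,z))
print('jar pred',o1-157*uy)
g=lambda x,y,z:onz(d,335+(x-590+.5)/3.4-.5,165+(y+.5)/3.4-.5,z)[:2]
F=g(693,92,116);H=g(768,43,116);print('funnel',F,H,np.linalg.norm(H-F),np.degrees(np.arctan2(*(H-F)[::-1])),'grip',F+73*(H-F)/np.linalg.norm(H-F))
E
```

```text
[475.18981641 295.13377364] [423.46147919 133.90918641] [730.42126691  37.63926807] 169.3197814721288 321.70204919187313
yaw -17.41267024579167 -17.788654171232494
origin [632.5270896 157.0651338] [632.1548626  159.84961678] [626.80616926 156.25846466] knob [486.16621366 205.63514268]
jar [571.25961782   6.2235434 ]
jar [569.03311536   7.46996904]
jar pred [585.54455649   7.25978816]
funnel [ 576.00926651 -311.39887603] [ 626.08141526 -388.90484375] 92.2734800103909 -57.13582210553037 grip [ 615.62267286 -372.71590497]
```

>>> move_arm([
  [0,0,0,0,0,0.06,100],
  [0,0,-5,0.02,-0.05,0.1,100],
  [0,0,-39,0.274,-0.642,0.1,100],
  [0,0,-39,0.274,-0.642,0.1,100],
  [0,0,-39,0.274,-0.642,0.1,100],
  [0,0,-39,0.274,-0.642,0.1,100],
  [0,0,-39,0.274,-0.642,0.1,100],
  [0,0,-39,0.274,-0.642,0.1,100],
  [0,0,-39,0.274,-0.642,0.1,100],
  [0,0,-39,0.274,-0.642,0.1,100],
])

```text
time_s: 2.4
tool_pos: [422.4, 134.4, 504.5]
eef_rot: [[-0.548, 0.837, 0.001], [0.837, 0.548, 0.001], [0.0, 0.002, -1.0]]
contact_force: [0.2, 0.1, 0.0]
grip_width: 85.2
finger_force: 0.0
```

>>> move_arm([
  [0,0,0,0.08,-0.13,0,100],
  [0,0,0,0.08,-0.13,0,100],
  [0,0,0,0.08,-0.13,0,100],
  [0,0,0,0.08,-0.13,0,100],
])

```text
time_s: 2.9
tool_pos: [502.6, 4.4, 504.2]
eef_rot: [[-0.543, 0.84, 0.0], [0.84, 0.543, -0.001], [-0.001, -0.0, -1.0]]
contact_force: [-0.1, 1.1, 0.8]
grip_width: 85.3
finger_force: 0.0
```

```bash
python3 - <<'E'
from h import *
s=status.observe();print(s['tool_pos'],ctrl.pinch_z)
d=img('wrist','w1.png');print(d['origin'],np.round(d['attitude'],3).tolist(),d['K'])
for t in['knob','jar_mouth','funnel_center','funnel_grip']:
    print(t,[(round(r['score'],2),np.round(w(d,r['xyz'])).tolist()) for r in cams.find_in(t,'wrist')[:2]])
E
```

```text
[502.56658818   4.42296236 504.19984961] 154.70000000000002
[467.12747636  60.80661103 473.49015092] [[0.84, -0.524, -0.143], [0.543, 0.81, 0.221], [-0.0, -0.263, 0.965]] [[297.31863964   0.         253.55167451]
 [  0.         297.31863964 189.4025918 ]
 [  0.           0.           1.        ]]
knob [(0.88, [491.0, 194.0, 227.0])]
jar_mouth [(0.76, [574.0, 7.0, 61.0]), (0.61, [684.0, -217.0, 3.0])]
funnel_center [(0.36, [494.0, 194.0, 227.0])]
funnel_grip []
```

View pics/w1.png

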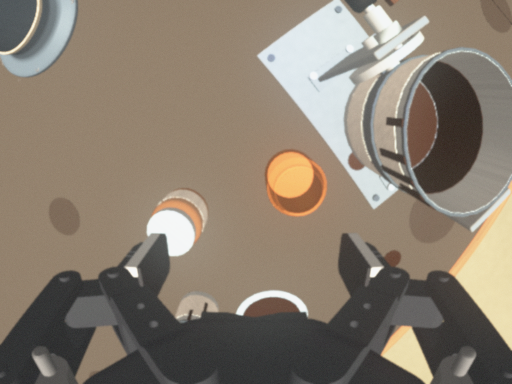

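Wrist view: the open jar's rim is at about (300,186) and the knob at (358,4); the funnel is hidden behind the gripper.

```bash
cat >> h.py <<'E'
def fray(d,u,v):
    K=np.array(d['K']);x=(u-K[0,2])/K[0,0];y=(v-K[1,2])/K[1,1];t=np.hypot(x,y)+1e-12
    return np.array(d['attitude'])@np.array([np.sin(t)*x/t,-np.sin(t)*y/t,-np.cos(t)])
def fonz(d,u,v,z):
    r=fray(d,u,v);o=np.array(d['origin']);return o+r*(z-o[2])/r[2]
def fproj(d,P):
    c=np.array(d['attitude']).T@(np.array(P)-np.array(d['origin']));K=np.array(d['K'])
    q=np.array([c[0],-c[1]]);n=np.hypot(*q);t=np.arctan2(n,-c[2]);q=q/n*t
    return np.array([K[0,0]*q[0]+K[0,2],K[1,1]*q[1]+K[1,2]])
def circ(d,c,r,z,P=None):
    P=P or (fproj)
    return np.array([P(d,[c[0]+r*np.cos(a),c[1]+r*np.sin(a),z]) for a in np.linspace(0,6.283,60)])
E
python3 - <<'E'
from h import *
d=img('wrist');a=cv2.cvtColor(d['image'],cv2.COLOR_RGB2BGR)
x0,y0,s=255,140,7.0
c=cv2.resize(a[y0:y0+80,x0:x0+80],None,fx=s,fy=s,interpolation=cv2.INTER_CUBIC)
for cc,r,z,col in[((570,7),34,105,(0,255,0)),((570,7),42,80,(255,0,0)),((570,7),30,105,(255,255,0))]:
    q=((circ(d,cc,r,z)-[x0,y0]+.5)*s).astype(int);cv2.polylines(c,[q],True,col,1)
cv2.imwrite('pics/jar.png',c)
E
```

```text
(no output)
```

View pics/jar.png

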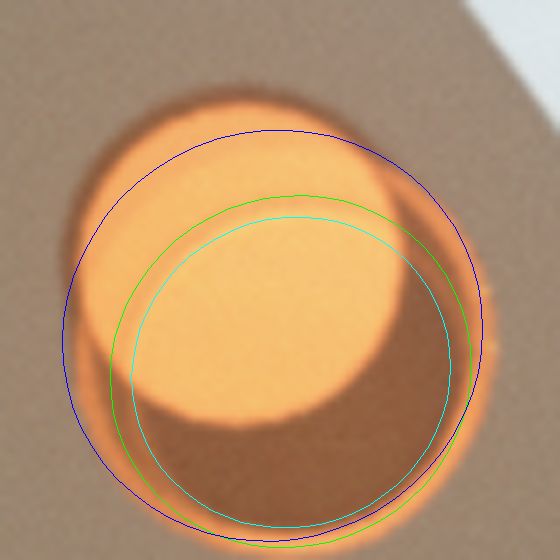

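The jar rim sits about 3 px right of the overlay, so the jar centre is about (573, 8). I'm moving above the funnel handle next.

>>> move_arm([
  [0,0,0,0.113,-0.377,-0.141,100],
  [0,0,0,0.113,-0.377,-0.141,100],
  [0,0,0,0.113,-0.377,-0.141,100],
  [0,0,0,0.113,-0.377,-0.141,100],
  [0,0,0,0.113,-0.377,-0.141,100],
  [0,0,0,0.113,-0.377,-0.141,100],
  [0,0,0,0.113,-0.377,-0.141,100],
  [0,0,0,0.113,-0.377,-0.141,100],
  [0,0,0,0.113,-0.377,-0.141,100],
])

```text
time_s: 4.32
tool_pos: [615.6, -369.1, 363.0]
eef_rot: [[-0.549, 0.836, 0.0], [0.836, 0.549, 0.001], [0.001, 0.001, -1.0]]
contact_force: [-0.1, 0.5, 0.9]
grip_width: 85.5
finger_force: 0.0
```

```bash
python3 - <<'E'
from h import *
s=status.observe();print(s['tool_pos'])
d=img('wrist');a=cv2.cvtColor(d['image'],cv2.COLOR_RGB2BGR)
S=1.5
c=cv2.resize(a,None,fx=S,fy=S,interpolation=cv2.INTER_CUBIC)
F=np.array([576,-311.4]);h=np.radians(-57.1);e=np.array([np.cos(h),np.sin(h)])
q=(circ(d,F,55,116)*S).astype(int);cv2.polylines(c,[q],True,(0,255,0),1)
for r in(55,93):
  cv2.circle(c,tuple((fproj(d,[*(F+r*e),116])*S).astype(int)),3,(0,0,255),1)
cv2.imwrite('pics/fun.png',c)
E
```

```text
[ 615.6398685  -369.11515098  362.97279667]
```

View pics/fun.png

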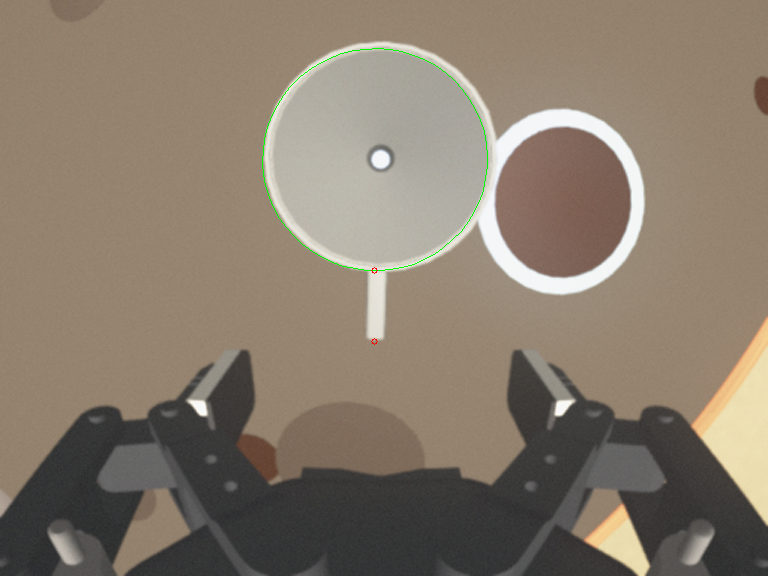

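The overlay fits: the funnel rim is centred at (380,157) against a predicted (376,159), and the handle bar ends at (375,340). I'm descending now.

>>> move_arm([
  [0,0,-1,0.001,-0.002,-0.02,100],
  [0,0,-1,0.001,-0.002,-0.04,100],
  [0,0,-1,0.001,-0.002,-0.05,100],
  [0,0,-1,0.001,-0.002,-0.05,100],
])

```text
time_s: 4.88
tool_pos: [615.9, -372.0, 311.5]
eef_rot: [[-0.533, 0.846, -0.002], [0.846, 0.533, 0.001], [0.002, -0.001, -1.0]]
contact_force: [0.2, -0.2, 0.0]
grip_width: 85.2
finger_force: 0.0
```

>>> move_arm([
  [0,0,0,0.001,-0.003,-0.02,100],
  [0,0,0,0.001,-0.003,-0.04,100],
  [0,0,0,0.001,-0.003,-0.0475,100],
  [0,0,0,0.001,-0.003,-0.0475,100],
  [0,0,0,0.001,-0.003,-0.0475,0],
  [0,0,0,0.001,-0.003,-0.0475,0],
  [0,0,0,0.001,-0.003,-0.0475,0],
  [0,0,0,0.001,-0.003,-0.0475,0],
  [0,0,0,0.001,-0.003,-0.0475,0],
  [0,0,0,0.001,-0.003,-0.0475,0],
])

```text
time_s: 6.12
tool_pos: [617.4, -375.3, 265.8]
eef_rot: [[-0.533, 0.846, 0.001], [0.846, 0.533, 0.0], [-0.0, 0.001, -1.0]]
contact_force: [0.9, 0.7, 0.9]
grip_width: 8.8
finger_force: 59.6
```

>>> move_arm([
  [0,0,0,0,0,0.02,0],
  [0,0,0,0,0,0.05,0],
  [0,0,0,0,0,0.09,0],
  [0,0,0,0,0,0.13,0],
  [0,0,0,0,0,0.17,0],
  [0,0,0,0,0,0.17,0],
  [0,0,0,0,0,0.17,0],
])

```text
time_s: 7.0
tool_pos: [616.7, -375.3, 435.6]
eef_rot: [[-0.533, 0.846, -0.0], [0.846, 0.533, 0.001], [0.001, -0.0, -1.0]]
contact_force: [0.6, 0.2, -1.8]
grip_width: 8.7
finger_force: 59.4
```

```bash
python3 - <<'E'
from h import *
s=status.observe();p=s['tool_pos'];R=s['eef_rot'];print(p,s['contact_force'],s['grip_width'])
d=img('wrist');a=cv2.cvtColor(d['image'],cv2.COLOR_RGB2BGR)
m=cams.masks_of('funnel_center','wrist')
# rim circle fit: rim points at z = bar top relative to pinch; overlay
e=-R[:2,0]; 
S=1.5;c=cv2.resize(a,None,fx=S,fy=S,interpolation=cv2.INTER_CUBIC)
z=p[2]-155+8
for rad,col in((74,(0,255,0)),):
    q=(circ(d,p[:2]-rad*e,56,z)*S).astype(int);cv2.polylines(c,[q],True,col,1)
cv2.imwrite('pics/fun2.png',c)
E
```

```text
[ 616.67323094 -375.33638336  435.55288749] [ 0.59772714  0.24041881 -1.7567167 ] 8.697953020329727
```

View pics/fun2.png

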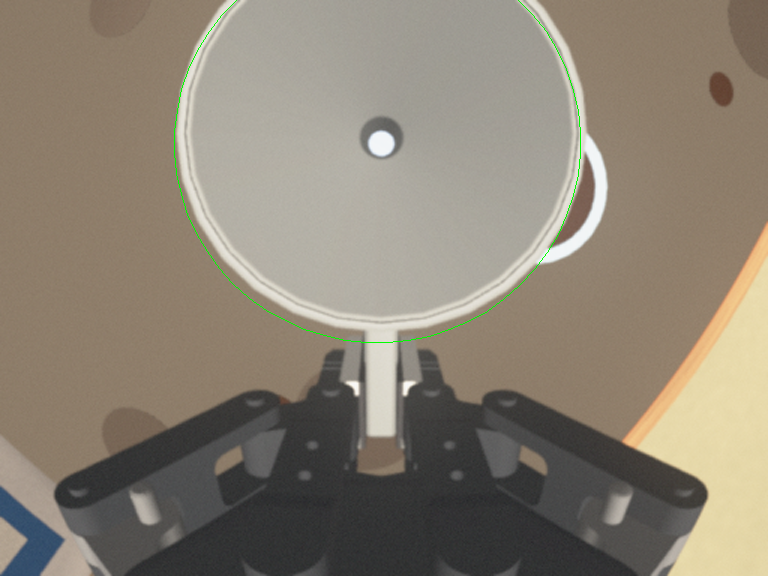

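The funnel is held at the handle, with its rim at the image centre and the spout at (381,140). Next I'm checking that the tin stayed behind and that the funnel isn't tilted.

```bash
python3 - <<'E'
from h import *
s=status.observe();p=s['tool_pos'];R=s['eef_rot'];e=-R[:2,0]
d=img('wrist')
for r in(74,77):
  for z in(-60,-105): print(r,z,1.5*fproj(d,[*(p[:2]-r*e),p[2]-147+z]))
d=img('scene','s2.png')
for t in('tin','funnel_center'): print(t,[(round(r['score'],2),np.round(w(d,r['xyz'])).tolist()) for r in cams.find_in(t,'scene')[:3]])
a=cv2.imread('pics/s2.png');u,v=map(int,proj(d,[577,-310,150]));print(u,v)
cv2.imwrite('pics/s2c.png',cv2.resize(a[max(0,v-70):v+70,max(0,u-70):u+70],None,fx=4,fy=4,interpolation=cv2.INTER_CUBIC))
E
```

```text
74 -60 [378.60553667 148.34484945]
74 -105 [379.05433553 152.08974977]
77 -60 [378.602442   140.78348853]
77 -105 [379.05208833 146.05903516]
tin []
funnel_center [(0.69, [575.0, -323.0, 267.0])]
174 162
```

View pics/s2c.png

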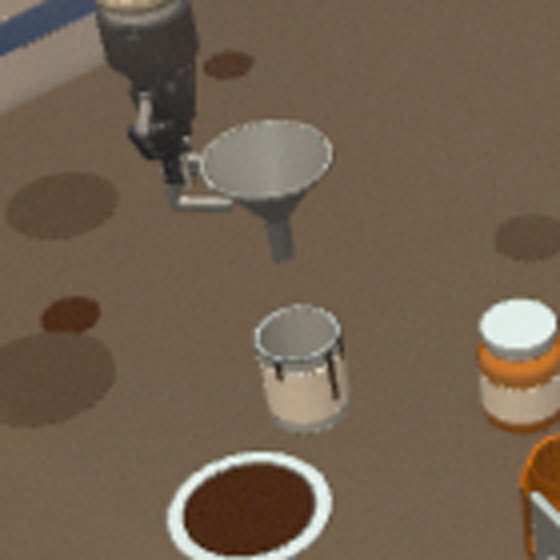

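The tin stayed on the bench and the funnel hangs upright about 77 mm from the grip. I'm moving over the jar.

>>> move_arm([
  [0,0,0,-0.003,0.317,0,0],
  [0,0,0,-0.003,0.317,0,0],
  [0,0,0,-0.003,0.317,0,0],
  [0,0,0,-0.003,0.317,0,0],
  [0,0,0,-0.003,0.317,0,0],
  [0,0,0,-0.003,0.317,0,0],
  [0,0,0,-0.003,0.317,-0.03,0],
  [0,0,0,-0.003,0.317,-0.06,0],
  [0,0,0,-0.003,0.317,-0.06,0],
])

```text
time_s: 8.43
tool_pos: [613.3, -58.8, 373.4]
eef_rot: [[-0.532, 0.847, -0.005], [0.847, 0.532, -0.0], [0.002, -0.005, -1.0]]
contact_force: [0.4, -0.2, 0.0]
grip_width: 8.9
finger_force: 59.2
```

```bash
python3 - <<'E'
from h import *
s=status.observe();p=s['tool_pos'];R=s['eef_rot'];e=-R[:2,0]
print(p,s['contact_force'],'axis',p[:2]-77.5*e)
# jar fit from w1.png: brighter amber vs bench; camera pose recorded
d=dict(origin=[467.12747636,60.80661103,473.49015092],attitude=np.array([[.84,-.524,-.143],[.543,.81,.221],[0,-.263,.965]]),K=[[297.3186,0,253.5517],[0,297.3186,189.4026],[0,0,1]])
f=lambda x,y,z:fonz(d,255+(x+.5)/7-.5,140+(y+.5)/7-.5,z)[:2]
print('floor',f(240,262,4),'rim low/right outer',f(495,345,105),f(300,555,105), f(78,350,80))
a=cv2.imread('pics/w1.png');hsv=cv2.cvtColor(a,cv2.COLOR_BGR2HSV)
m=((hsv[...,1]>115)).astype(np.uint8);m[:140]=0;m[220:]=0;m[:,:255]=0;m[:,335:]=0
m=cv2.morphologyEx(m,cv2.MORPH_OPEN,np.ones((3,3)))
n,l,st,ce=cv2.connectedComponentsWithStats(m);i=1+np.argmax(st[1:,4]);M=l==i
k=cv2.findContours(M.astype(np.uint8),cv2.RETR_EXTERNAL,cv2.CHAIN_APPROX_NONE)[0][0];M=cv2.drawContours(np.zeros(M.shape,np.uint8),[cv2.convexHull(k)],-1,1,-1)>0
from scipy.optimize import minimize
def cost(c,zs):
    r=np.zeros(M.shape,np.uint8);S=16
    pts=[circ(d,c,rr,z) for rr,z in((42,0),(42,zs),(34,105))]
    h=cv2.convexHull(np.vstack(pts).astype(np.float32))
    cv2.fillPoly(r,[np.round(h*S).astype(np.int32)],1,shift=4);return ((r>0)^M).sum()
for zs in(70,80,90):
    b=min((cost((x,y),zs),x,y) for x in np.arange(562,582,1.) for y in np.arange(-2,18,1.));print(zs,b,M.sum())
E
```

```text
[613.27957074 -58.8406638  373.36410244] [ 0.41379861 -0.16648255  0.02145704] axis [572.05891955   6.78762079]
floor [573.57832872   2.0212742 ] rim low/right outer [600.21734487  28.0326311 ] [593.04356353 -25.99485456] [539.58951735 -20.44638966]
70 (np.int64(127), np.float64(574.0), np.float64(6.0)) 3284
80 (np.int64(82), np.float64(574.0), np.float64(6.0)) 3284
90 (np.int64(200), np.float64(571.0), np.float64(8.0)) 3284
```

>>> move_arm([
  [0,0,0,0.0015,0,-0.02,0],
  [0,0,0,0.0015,0,-0.04,0],
  [0,0,0,0.0015,0,-0.055,0],
  [0,0,0,0.0015,0,-0.07,0],
  [0,0,0,0.0015,0,-0.075,0],
  [0,0,0,0.0015,0,-0.078,0],
  [0,0,0,0.0015,0,-0.078,0],
])

```text
time_s: 9.3
tool_pos: [615.7, -58.5, 297.9]
eef_rot: [[-0.533, 0.846, 0.001], [0.846, 0.533, 0.0], [-0.0, 0.001, -1.0]]
contact_force: [0.1, 0.3, -1.2]
grip_width: 9.1
finger_force: 59.3
```

>>> move_arm([
  [0,0,0,0,0,-0.003,0],
  [0,0,0,0,0,-0.006,0],
  [0,0,0,0,0,-0.008,0],
  [0,0,0,0,0,-0.008,0],
])

```text
time_s: 9.8
tool_pos: [615.4, -58.6, 289.6]
eef_rot: [[-0.533, 0.846, -0.001], [0.846, 0.533, -0.0], [0.0, -0.001, -1.0]]
contact_force: [-0.7, -0.1, -0.2]
grip_width: 8.9
finger_force: 59.5
```

>>> move_arm([
  [0,0,0,0,0,-0.001,0],
  [0,0,0,0,0,-0.002,0],
  [0,0,0,0,0,-0.002,0],
])

```text
time_s: 10.18
tool_pos: [615.6, -58.7, 287.8]
eef_rot: [[-0.533, 0.846, 0.0], [0.846, 0.533, -0.0], [-0.0, 0.0, -1.0]]
contact_force: [-1.2, -1.5, 2.8]
grip_width: 9.0
finger_force: 59.9
```

>>> move_arm([
  [0,0,0,0,0,-0.0005,0],
  [0,0,0,0,0,-0.0005,30],
  [0,0,0,0,0,-0.0005,40],
  [0,0,0,0,0,-0.0005,60],
  [0,0,0,0,0,-0.0005,60],
])

```text
time_s: 10.8
tool_pos: [615.6, -58.3, 287.0]
eef_rot: [[-0.533, 0.846, 0.0], [0.846, 0.533, 0.0], [0.0, 0.0, -1.0]]
contact_force: [-0.1, 0.1, 0.1]
grip_width: 51.3
finger_force: 0.0
```

```bash
python3 - <<'E'
from h import *
s=status.observe();p=s['tool_pos'];R=s['eef_rot'];e=-R[:2,0]
print(p,s['contact_force'],s['grip_width'])
d=img('wrist');a=cv2.cvtColor(d['image'],cv2.COLOR_RGB2BGR)
J=np.array([573.5,6.5])
S=1.5;c=cv2.resize(a,None,fx=S,fy=S,interpolation=cv2.INTER_CUBIC)
cv2.polylines(c,[(circ(d,J,55,139.5)*S).astype(int)],True,(0,255,0),1)
for z in(79.5,34.5): print(z,1.5*fproj(d,[*J,z])); cv2.circle(c,tuple((1.5*fproj(d,[*J,z])).astype(int)),2,(0,0,255),-1)
cv2.imwrite('pics/w3.png',c)
E
```

```text
[615.649962   -58.29852834 286.99223729] [-0.13803705  0.09835848  0.14466223] 51.34044074358583
79.5 [375.0853528  138.80266444]
34.5 [376.13849537 144.24257934]
```

View pics/w3.png

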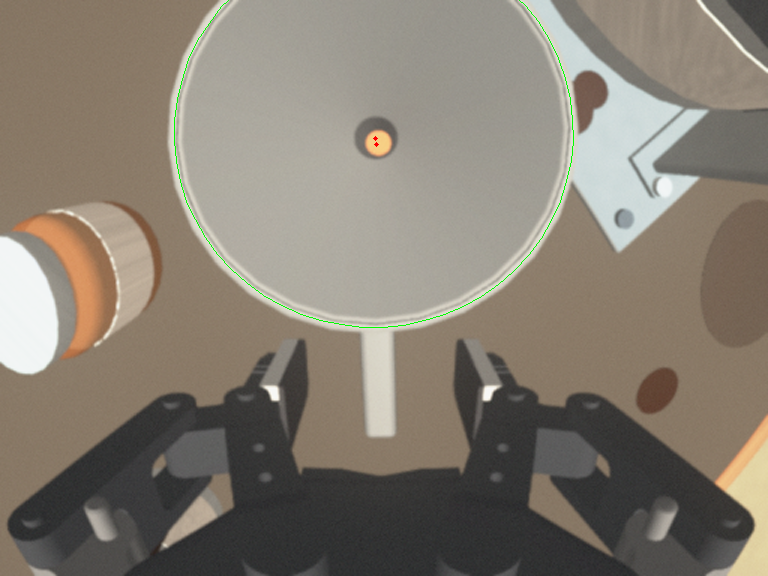

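The funnel is home: rim and spout match the predicted overlay, and the spout dots at (376,140) agree to about 1 mm. I'm retreating up and going over the knob.

>>> move_arm([
  [0,0,0,0,0,0.02,60],
  [0,0,0,0,0,0.07,60],
  [0,0,0,0,0,0.13,60],
  [0,0,10,-0.02,0.04,0.163,100],
  [0,0,40,-0.13,0.263,0.163,100],
  [0,0,40,-0.13,0.263,0.163,100],
  [0,0,40,-0.13,0.263,0.163,100],
  [0,0,40,-0.13,0.263,0.163,100],
  [0,0,40,-0.13,0.263,0.163,100],
  [0,0,40,-0.13,0.263,0.163,100],
])

```text
time_s: 12.1
tool_pos: [485.8, 203.8, 451.2]
eef_rot: [[-0.952, 0.306, 0.002], [0.306, 0.952, 0.0], [-0.001, 0.001, -1.0]]
contact_force: [0.1, -0.0, -0.3]
grip_width: 85.8
finger_force: 0.0
```

```bash
python3 - <<'E'
from h import *
s=status.observe();p=s['tool_pos'];R=s['eef_rot']
print(p,R[:,1],s['contact_force'])
d=img('wrist');a=cv2.cvtColor(d['image'],cv2.COLOR_RGB2BGR)
for t in('knob',): print(t,[(round(r['score'],2),np.round(w(d,r['xyz'])).tolist()) for r in cams.find_in(t,'wrist')[:3]])
S=1.5;c=cv2.resize(a,None,fx=S,fy=S,interpolation=cv2.INTER_CUBIC)
y=np.radians(-17.5);ux=np.array([np.cos(y),np.sin(y)]);uy=np.array([-ux[1],ux[0]])
k=np.array([486.3,205])
q=np.array([fproj(d,[*(k+i*13*ux+j*13.5*uy),219]) for i,j in((-1,-1),(-1,1),(1,1),(1,-1))])
cv2.polylines(c,[(q*S).astype(int)],True,(0,255,0),1)
cv2.imwrite('pics/w4.png',c)
E
```

```text
[485.84953519 203.80272921 451.23410866] [3.06431854e-01 9.51892245e-01 8.19760716e-04] [ 0.13636986 -0.00813031 -0.30932734]
knob [(0.88, [484.0, 208.0, 228.0])]
```

View pics/w4.png

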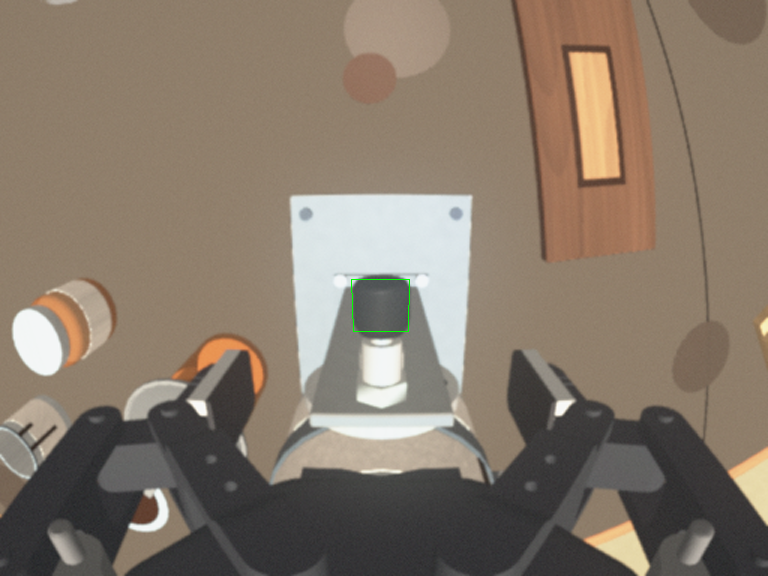

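The knob is at (381,308), about 1 mm from the overlay. I'm descending and gripping.

>>> move_arm([
  [0,0,0,0,0.001,-0.03,100],
  [0,0,0,0,0.001,-0.06,100],
  [0,0,0,0,0.001,-0.077,100],
  [0,0,0,0,0.001,-0.077,100],
  [0,0,0,0,0.001,-0.077,0],
  [0,0,0,0,0.001,-0.077,0],
  [0,0,0,0,0.001,-0.077,0],
  [0,0,0,0,0.001,-0.077,0],
  [0,0,0,0,0.001,-0.077,0],
])

```text
time_s: 13.32
tool_pos: [485.5, 204.7, 374.0]
eef_rot: [[-0.952, 0.306, -0.001], [0.306, 0.952, -0.001], [0.0, -0.001, -1.0]]
contact_force: [-2.8, -2.9, 5.9]
grip_width: 25.3
finger_force: 58.7
```

>>> move_arm([
  [0,0,0,-0.0038,0.0012,0,0],
  [0,0,0,-0.0076,0.0024,0,0],
  [0,0,0,-0.0114,0.0036,0,0],
  [0,0,0,-0.0133,0.0042,0,0],
  [0,0,0,-0.0143,0.0045,0,0],
  [0,0,0,-0.0143,0.0045,0,0],
  [0,0,0,-0.0143,0.0045,0,0],
])

```text
time_s: 14.2
tool_pos: [474.3, 207.8, 374.2]
eef_rot: [[-0.952, 0.307, 0.01], [0.307, 0.952, -0.002], [-0.01, 0.001, -1.0]]
contact_force: [11.1, -5.6, -3.2]
grip_width: 25.3
finger_force: 59.0
```

>>> move_arm([
  [0,0,0,-0.0019,0.0006,0,0],
  [0,0,0,-0.0038,0.0012,0,0],
  [0,0,0,-0.0048,0.0015,0,0],
  [0,0,0,-0.0057,0.0018,0,0],
  [0,0,0,-0.0057,0.0018,0,0],
  [0,0,0,-0.0057,0.0018,0,0],
])

```text
time_s: 14.95
tool_pos: [469.2, 209.4, 374.2]
eef_rot: [[-0.951, 0.308, 0.012], [0.308, 0.951, -0.002], [-0.012, 0.002, -1.0]]
contact_force: [13.5, -5.5, -4.7]
grip_width: 25.1
finger_force: 59.2
```

>>> move_arm([
  [0,0,0,-0.0015,0.0005,0,0],
  [0,0,0,-0.0029,0.0009,0,0],
  [0,0,0,-0.0029,0.0009,0,0],
  [0,0,0,-0.0029,0.0009,0,0],
])

```text
time_s: 15.45
tool_pos: [468.1, 209.5, 374.3]
eef_rot: [[-0.951, 0.309, 0.018], [0.309, 0.951, -0.003], [-0.018, 0.003, -1.0]]
contact_force: [20.3, -7.2, -11.3]
grip_width: 25.1
finger_force: 59.7
```

```bash
python3 - <<'E'
from h import *
s=status.observe();p=s['tool_pos'];R=s['eef_rot'];print(p,p+155*R[:,2],s['contact_force'],s['finger_force'])
d=img('top','t5.png')
a=cv2.imread('pics/t5.png')
cv2.imwrite('pics/t5c.png',cv2.resize(a[130:245,180:300],None,fx=4.9,fy=4.9,interpolation=cv2.INTER_CUBIC))
E
```

```text
[468.09704038 209.47758084 374.27387429] [470.88357784 209.07842243 219.29943807] [ 20.30039117  -7.21627127 -11.32777282] 59.69580598175526
```

View pics/t5c.png

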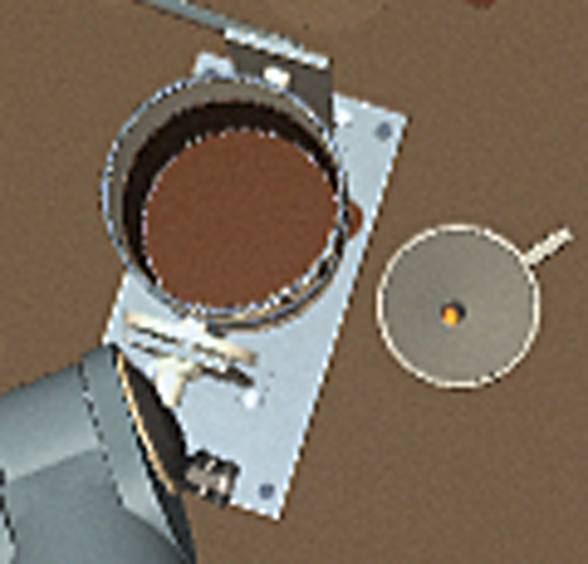

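The force has risen to 21 N with almost no further travel, so the plunger is at its stop. The picture shows the can upright and unchanged, and the funnel seated in the jar at (458,305).

```bash
python3 -c "
from h import *
print(close_job())"
```

```text
the job is handed in; nothing more can be done
None
```

The funnel sits upright and fully home in the open jar, released. The gripper is still holding the index plunger out at its stop, the can is upright, and the job is handed in; it returned no pass or fail result.

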